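# Slide a cheese portion along the fence into the corner pocket

### The job

On the white portioning board, push the small oblong block of cheese straight across the board until its long side lies flat against the long steel rail, and let it lie there a moment. Then slide it along the rail, never letting it come away from the rail, into the corner pocket until it meets the end stop, and leave it there. Only push it, gently: do not lift or tip it, and leave everything else where it is.

Things in the scene. Friction and masses are not known exactly. Their poses are not given: they have to be found in the camera images.
- board: the fixed white portioning board on the table, 260 mm (its x) by 400 mm (its y), 20 mm thick; origin under its centre. On it stand a long steel rail along y, and at the rail's +y end a steel end stop and a short cheek that make the corner pocket; all three stand 20 mm above the board's top
- rail (a point): middle of the foot of the rail's working face, on the board's top; axes as the board's. The face looks to -x (towards the robot) and runs along y, 169 mm either way; the rail is 12 mm thick. The pocket is at its +y end
- pocket (a point): corner of the pocket on the board's top, where the rail's face meets the end stop's face (which looks to -y and reaches 58 mm to -x); axes as the board's. The cheek, 10 mm thick, is parallel to the rail, its face 48 mm from the rail's, and reaches 45 mm to -y from the end stop: the pocket is 48 mm wide, 45 mm deep, open to -y and upwards
- home (a point): point on the board's top where the middle of the block's underside lies when the block is fully home in the pocket (19 mm from the rail's face, 28 mm from the end stop's, 20 mm above the table); axes as the board's: +y along the rail towards the end stop, +x square to the rail and towards it, z up
- portion: the small oblong block of cheese, rigid, 38 mm (its x) by 56 mm (its y, the long side) by 30 mm high, about 70 g, lying loose on the board between the robot and the rail, 140 mm or more short of home along the rail; brown rind on one short end; origin at the middle of its underside; it starts turned up to 35 degrees from the rail's direction
- wedge: the loose wedge of cheese lying on the board, about 85 mm long, 72 mm wide and 45 mm high; origin under its middle. Bystander, to be left alone
- sliver: a thin sliver of cheese on the board, 60 mm long, 20 mm high; origin under its middle. Bystander, to be left alone
- knife: a small knife lying on the board on the far side of the rail, 230 mm long, 23 mm wide, 18 mm high; origin on its underside near the front of the handle. Bystander, to be left alone
- wheel_a: a loose cheese wheel beside the board, 120 mm across and 48 mm high; origin under its middle. Bystander, to be left alone
- jar_a: a closed jar beside the board, 68 mm across, 85 mm high; origin under its middle. Bystander, to be left alone
- jar_b: a second jar like it. Bystander, to be left alone
- half_wheel: half a cheese wheel beside the board, about 120 mm by 60 mm, 48 mm high; origin under it. Bystander, to be left alone
Not all that is in view belongs to the job. What is shaped like the portion but purple, red or turquoise is not meant.

How it is judged:
On the way, in this order (a step that is already met when the one before it is completed fails the run):
1. the block lies with its long side flat against the rail (within 4 mm and 0.1 rad), still 80 mm or more short of its final place (x of portion in the frame of home above -0.004 m and angle between the x axis of portion and the x axis of home, either way round below 0.1 rad and y of portion in the frame of home below -0.08 m and z of portion in the frame of home below 0.004 m), for 0.2 s.
2. the block is fully home in the pocket (x of portion in the frame of home between -0.004 and 0.004 m and y of portion in the frame of home between -0.004 and 0.004 m and z of portion in the frame of home below 0.004 m and angle between the x axis of portion and the x axis of home, either way round below 0.1 rad and angle between portion's own z axis and vertical below 0.1 rad and linear speed of portion below 0.01 m/s), for 0.2 s.
At the end, for the whole second after the job is handed in: The block lies flat and at rest in the pocket, within 4 mm of touching both the rail and the end stop, its long side along the rail within 0.1 rad (all of step 2).
It fails at once if the block is lifted more than 8 mm or tipped (z of portion in the frame of home above 0.008 m or angle between portion's own z axis and vertical above 0.3 rad).
It fails at once if the block comes more than 8 mm away from the rail, or turns more than 0.2 rad from it, within the last 80 mm of the slide (y of portion in the frame of home above -0.08 m and (x of portion in the frame of home below -0.008 m or angle between the x axis of portion and the x axis of home, either way round above 0.2 rad)).
It fails at once if the block is squeezed or pressed with more than 40 N (contact force between the fingers and portion above 40 N).
It fails at once if something else is moved more than 25 mm (distance of any of wedge, sliver, knife, wheel_a, jar_a, jar_b, half_wheel from where it was at the start of the episode above 0.025 m).
It also fails if it takes over 53 s, if anything falls off the work surface, if the arm or the gripper's body presses on something with over 40 N, if the wrist force passes 120 N, or if a joint passes its speed limit or range.

### The arm

A 7-joint arm with a two-finger parallel gripper is mounted at the origin on the work surface. World frame = base frame: x ahead of the robot, y to its left, z up, the work surface at z = 0. Lengths are in m, angles in rad, forces in N, time in s.
With the tool pointing down it reaches from about 0.35 to 0.9 m from the base axis. Payload 8.1 kg.
Tool frame: the origin (TCP) lies between the finger pads; the fingertips stand 8 mm ahead of it and the grasp point (between the pads) lies 11 mm behind it (r.tip_reach is the distance from the TCP to the fingertips, in m); z points along the fingers, y is the line along which they close (so a half turn about z gives the same grasp; the last joint's range is limited). The gripper opens to 85 mm and grips with 20 to 120 N. Pads are 22 mm wide; open, the fingers measure 114 mm over their backs; the gripper's body (76 mm by 85 mm) begins 54 mm behind the grasp point. The pads swing forward as they close: fully open they stand 13 mm farther back than shut.
Start: joints at [1.125, 0.434, 0.025, 1.573, -0.012, 1.134, -0.075], TCP at [0.21, -0.589, 0.239] pointing down, gripper open.
Joint ranges: [-2.62, 2.62], [-0.44, 2.09], [-1.27, 1.32], [0.08, 2.57], [-1.32, 4.46], [0.12, 2], [-2.74, 2.74]. Speed limits (rad/s): [2.22, 2.22, 3.01, 3.01, 3.14, 3.14, 3.14].

### API

Orientations are given as a unit quaternion [w, x, y, z].
In Python, from plant import r, vision gives the robot as it stands.
- The arm moves only by the tool carry_out, never from a script. Its argument "increments" is a list of rows, each a list of 2 entries, a list of its own where there are three numbers: the shift along the tool's x, y, z in cm, then the turn, a rotation vector about the tool's x, y, z in degrees. In form: [[[tx, ty, tz], [wx, wy, wz]], ...]. A call has 1 to 8 rows; each row shifts and turns the commanded pose from where the row before left it, along the tool's axes as they then stand; what a row does not reach is not made up. A row lasts 1/10 s, in which the tool goes at most 50 mm and 8.59 degrees, less where a joint would pass 70% of its speed; a pose out of reach is approached as far as the arm can. A call with a gripper value outside its range is refused whole. "hand" is the closure, from -1 (fully open) to 1 (shut), set as the call begins (left out, the last holds). The fingers move at their own pace and stop on an object; "squeeze" is the grip in N (left out, the last holds). Time passes only in rows, so rows that do not move let the fingers close. It gives the time, the measured TCP pose, the force, the opening and the grip force at its end, in the units of the state.
- r.get_obs(): the state, without advancing time (a new reading comes with each control period).
- vision.get_image(name): name is "scene" or "top"; returns the picture (384x512x3 uint8, red, green, blue); there is no depth.
- vision.calibration(name): a dict with "fx", "fy", "cx", "cy" (pixels), "D" ([k1, k2, p1, p2, k3] as OpenCV has them; the pictures are not rectified), "eye" and "orientation" of the camera in the world. Camera axes: x right, y down, z forward; pixel columns grow to the right and rows downward; lengths in m; the calibration is good to about 2 mm. A picture is of the moment at which its call begins. calibration takes no time and is no camera call.
- r.finish_job(): hands the job in; it is judged then, once.
The state is a dict: "clock": time; "q": joint angles; "qvel": joint speeds; "joint_efforts": joint torques, N m; "ee_pos": TCP position; "ee_rot": TCP orientation; "force": force on the tool from outside, world axes, zero at the start; "moment": the same for the moment, N m; "width": finger opening in m; "finger_force": force on a finger pad.
Only numpy, scipy, OpenCV 4.12 (cv2) and the standard library are available. Lean on these libraries where they do the work, as an engineer would, in place of code of your own. Each camera call takes 0.05 s, during which the arm holds its last target. There are 200 camera calls.

## Working session

There is one attempt and no reset: what is moved stays moved. The work goes in short steps, Python scripts to look and compute and a tool call to move; the robot and the scene stay as the last step left them, time stands still between calls to the robot, and variables do not carry over. Pictures are saved under pics/ and viewed, at most 10 in all, crops included, and the job is handed in when it is done.

Besides the shell and the picture viewer there is one more tool, called after "Emit:" in YAML: its name, and indented under it one key for each argument. carry_out: Moves the arm, as the interface text tells. Its arguments: {"type":"object","properties":{"increments":{"type":"array"},"hand":{"type":"number"},"squeeze":{"type":"number"}},"required":["increments"]}

```bash
mkdir -p pics; ls; python3 - <<'E'
from plant import r, vision
import cv2
for n in("scene","top"):
    im=vision.get_image(n); cv2.imwrite(f"pics/{n}0.png",im[:,:,::-1]); print(vision.calibration(n))
o=r.get_obs(); print({k:o[k] for k in("clock","ee_pos","ee_rot","width","force")}, r.tip_reach)
E
```

```text
pics
{'fx': 385.7599476343112, 'fy': 385.7599476343112, 'cx': 258.0963076337894, 'cy': 190.7787175898599, 'D': array([0.03402968, 0.        , 0.        , 0.        , 0.        ]), 'eye': array([ 1.07946478, -0.38764104,  0.89176608]), 'orientation': array([-0.29067679,  0.84294319,  0.42458124, -0.15711318])}
{'fx': 480.3773307448297, 'fy': 480.3773307448297, 'cx': 255.67322972403238, 'cy': 193.91998967535733, 'D': array([0.05878883, 0.        , 0.        , 0.        , 0.        ]), 'eye': array([0.36704783, 0.02229552, 1.50337812]), 'orientation': array([-0.04467542,  0.71418921, -0.6967855 ,  0.0492732 ])}
{'clock': 0.1, 'ee_pos': array([ 0.20988816, -0.58822955,  0.23860948]), 'ee_rot': array([-6.87830332e-04,  9.85352936e-01,  1.70525911e-01, -1.81268389e-04]), 'width': 0.08517222893953619, 'force': array([ 0.10323029,  0.82420463, -0.59967699])} 0.008
```

View pics/scene0.png

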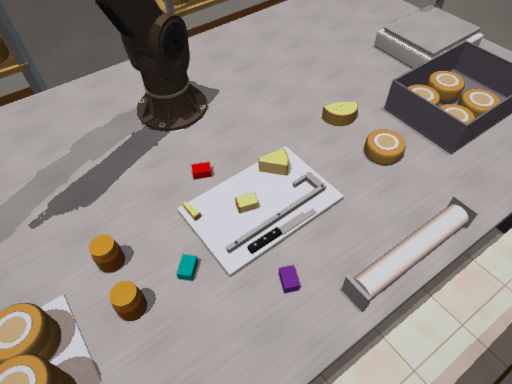

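View pics/top0.png

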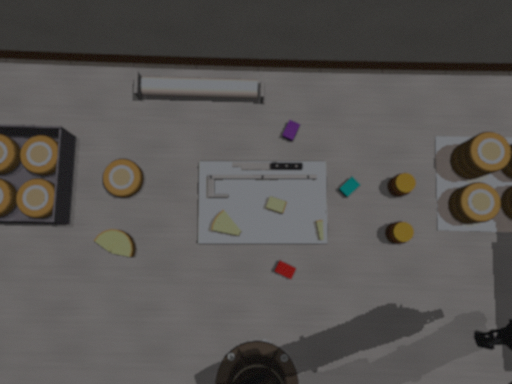

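The scene camera shows the portion at about (247,202), the rail running from (232,246) to (322,185), and the pocket at (310,180). In the top view the portion is at (275,205), the rail at row 178 over columns 208-315, the pocket on the left at (213,187), the wedge at (224,224) and the sliver at (320,229). Next I'll look at enlarged crops.

```bash
python3 - <<'E'
import cv2
a=cv2.imread("pics/top0.png")[155:250,192:332]
cv2.imwrite("pics/c1.png",cv2.resize(a,None,fx=5.7,fy=5.7,interpolation=cv2.INTER_CUBIC))
a=cv2.imread("pics/scene0.png")[145:270,175:345]
cv2.imwrite("pics/c2.png",cv2.resize(a,None,fx=4.7,fy=4.7,interpolation=cv2.INTER_CUBIC))
E
```

```text
(no output)
```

View pics/c1.png

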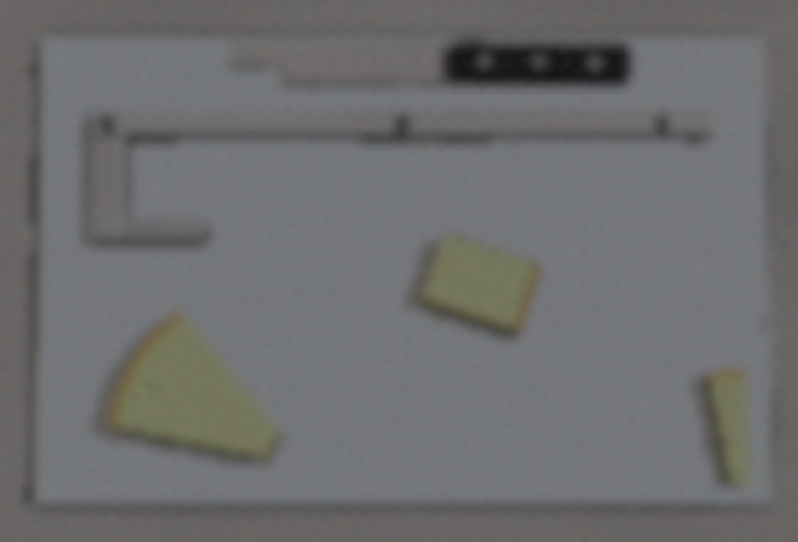

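View pics/c2.png

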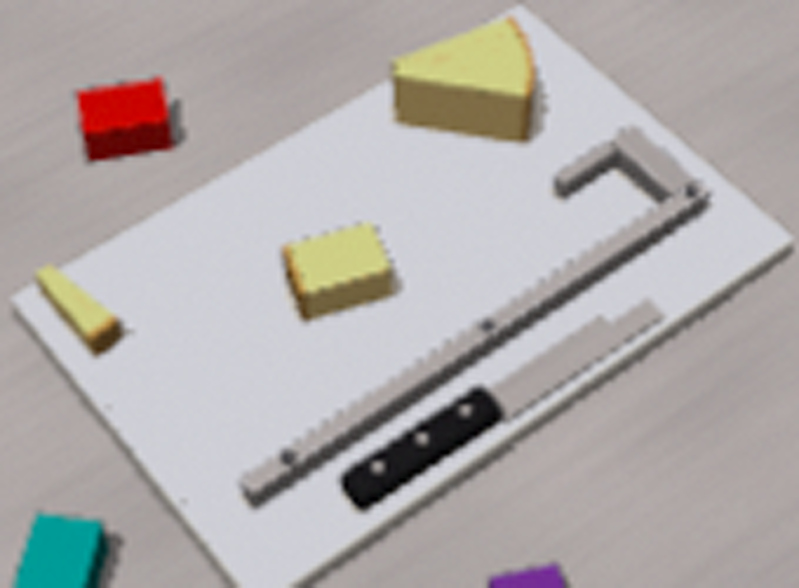

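Crop 1 shows the board's corners near (43,37), (765,40), (772,502) and (35,502). The portion's top spans (443,233), (541,265), (518,330) and (420,298), with the rind to the right (-y). The rail's underside edge is at row ~137, and the end stop's inner face is at column ~131. Now I'll compute positions.

```bash
cat > h.py <<'E'
import numpy as np, cv2
from scipy.spatial.transform import Rotation as R
def w2(c,uv,z):
    K=np.array([[c['fx'],0,c['cx']],[0,c['fy'],c['cy']],[0,0,1]])
    p=cv2.undistortPoints(np.array(uv,float).reshape(-1,1,2),K,c['D']).reshape(-1,2)
    q=c['orientation']; d=R.from_quat([*q[1:],q[0]]).apply(np.c_[p,np.ones(len(p))])
    e=c['eye']; return e+d*((z-e[2])/d[:,2])[:,None]
def crop(uv): return (np.array(uv)+.5)/5.7-.5+[192,155]
def crop2(uv): return (np.array(uv)+.5)/4.7-.5+[175,145]
E
python3 - <<'E'
from plant import vision
from h import *
np.set_printoptions(precision=4,suppress=True)
c=vision.calibration("top"); s=vision.calibration("scene")
b=w2(c,crop([(43,37),(765,40),(772,502),(35,502)]),.02); print("board",b[:,:2],"sides",np.linalg.norm(b-np.roll(b,-1,0),axis=1),b.mean(0))
p=w2(c,crop([(443,233),(541,265),(518,330),(420,298)]),.05); print("portion",p[:,:2],np.linalg.norm(p-np.roll(p,-1,0),axis=1),p.mean(0))
p=w2(s,crop2([(284,245),(374,224),(393,268),(302,293)]),.05); print("portion scene",p[:,:2],np.linalg.norm(p-np.roll(p,-1,0),axis=1),p.mean(0))
print("rail face top edge L,R; pocket; stop bottom",w2(c,crop([(131,134),(705,137),(131,134),(131,222),(85,118),(85,243),(209,240)]),.04))
print("scene bd",w2(s,crop2([(525,5),(797,240),(12,298)]),.02))
print("wedge",w2(c,crop([(180,313),(278,437),(270,460),(112,428)]),.065)[:,:2],"sliver",w2(c,crop([(708,378),(745,372),(745,485)]),.04)[:,:2])
im=cv2.imread("pics/top0.png"); h=cv2.cvtColor(im,cv2.COLOR_BGR2HSV)
m=((h[...,1]>70)&(h[...,0]>15)&(h[...,0]<40)).astype(np.uint8); n,l,st,ce=cv2.connectedComponentsWithStats(m)
for i in range(1,n):
    if st[i,4]>60:
        bx=cv2.boxPoints(cv2.minAreaRect(np.argwhere(l==i)[:,::-1].astype(np.float32)));print(ce[i],w2(c,bx,.05)[:,:2].round(4).tolist()) if abs(ce[i]-[275,205]).max()<8 else 0
E
```

```text
board [[ 0.665   0.1949]
 [ 0.6735 -0.2028]
 [ 0.4201 -0.2077]
 [ 0.4103  0.189 ]] sides [0.3978 0.2535 0.3969 0.2547] [ 0.5422 -0.0067  0.02  ]
portion [[ 0.5578 -0.0265]
 [ 0.5419 -0.0793]
 [ 0.5067 -0.0675]
 [ 0.5226 -0.015 ]] [0.0551 0.0371 0.0549 0.0371] [ 0.5323 -0.0471  0.05  ]
portion scene [[ 0.507  -0.0669]
 [ 0.5261 -0.0154]
 [ 0.5592 -0.0257]
 [ 0.5422 -0.0781]] [0.0549 0.0346 0.0551 0.0369] [ 0.5336 -0.0465  0.05  ]
rail face top edge L,R; pocket; stop bottom [[ 0.6089  0.143   0.04  ]
 [ 0.6151 -0.1676  0.04  ]
 [ 0.6089  0.143   0.04  ]
 [ 0.5609  0.1413  0.04  ]
 [ 0.617   0.1682  0.04  ]
 [ 0.5489  0.1656  0.04  ]
 [ 0.5522  0.0991  0.04  ]]
scene bd [[ 0.4146  0.1901  0.02  ]
 [ 0.6704  0.1951  0.02  ]
 [ 0.4222 -0.2074  0.02  ]]
wedge [[0.5098 0.1118]
 [0.4459 0.0583]
 [0.4338 0.0621]
 [0.4485 0.1453]] sliver [[ 0.4845 -0.1702]
 [ 0.4882 -0.19  ]
 [ 0.428  -0.1903]]
```

Emit:
carry_out:
  increments:
    - [[2.7,-2.63,0],[0,0,0]]
    - [[2.7,-2.63,0],[0,0,0]]
    - [[2.7,-2.63,0],[0,0,0]]
    - [[2.7,-2.63,0],[0,0,0]]
    - [[2.7,-2.63,0],[0,0,0]]
    - [[2.7,-2.63,0],[0,0,0]]
    - [[2.7,-2.63,0],[0,0,0]]
    - [[2.7,-2.63,0],[0,0,0]]
  hand: 0.53

```text
clock: 0.9
ee_pos: [0.3431, -0.3163, 0.2392]
ee_rot: [-0.0, 0.985, 0.171, -0.0]
force: [0.9, -1.0, -0.1]
width: 0.0197
finger_force: 0.0
```

Emit:
carry_out:
  increments:
    - [[2.7,-2.63,0],[0,0,0]]
    - [[2.7,-2.63,0],[0,0,0]]
    - [[2.7,-2.63,0],[0,0,0]]
    - [[2.7,-2.63,0],[0,0,0]]
    - [[2.7,-2.63,0],[0,0,0]]
    - [[2.7,-2.63,0],[0,0,0]]
    - [[2.7,-2.63,0],[0,0,0]]
    - [[2.7,-2.63,0],[0,0,0]]

```text
clock: 1.7
ee_pos: [0.4757, -0.0458, 0.2392]
ee_rot: [0.0, 0.985, 0.17, -0.0]
force: [0.2, -0.2, 0.1]
width: 0.0198
finger_force: 0.0
```

Emit:
carry_out:
  increments:
    - [[0,0,0],[0,0,6.12]]
    - [[0,0,0],[0,0,6.12]]
    - [[0,0,0],[0,0,6.12]]
    - [[0,0,0],[0,0,0]]

```text
clock: 2.1
ee_pos: [0.4753, -0.047, 0.239]
ee_rot: [0.0, 1.0, 0.01, -0.0]
force: [-0.9, 1.2, 0.6]
width: 0.0199
finger_force: 0.0
```

Emit:
carry_out:
  increments:
    - [[0,0,4],[0,0,0]]
    - [[0,0,4],[0,0,0]]
    - [[0,0,4],[0,0,0]]
    - [[0,0,3.5],[0,0,0]]
    - [[0,0,2.4],[0,0,0]]
    - [[0,0,1.5],[0,0,0]]
    - [[0,0,1],[0,0,0]]
    - [[0,0,0],[0,0,0]]

```text
clock: 2.9
ee_pos: [0.4748, -0.0472, 0.0343]
ee_rot: [-0.0, 1.0, 0.012, -0.001]
force: [0.6, 0.3, 0.1]
width: 0.0196
finger_force: 0.0
```

```bash
python3 - <<'E'
from plant import r, vision
import cv2
o=r.get_obs();print(o["ee_pos"],o["force"])
a=vision.get_image("scene")[145:270,175:345,::-1]
cv2.imwrite("pics/c3.png",cv2.resize(a,None,fx=4.7,fy=4.7,interpolation=cv2.INTER_CUBIC))
E
```

```text
[ 0.47481881 -0.04717694  0.03432468] [0.62354099 0.2537735  0.06251147]
```

View pics/c3.png

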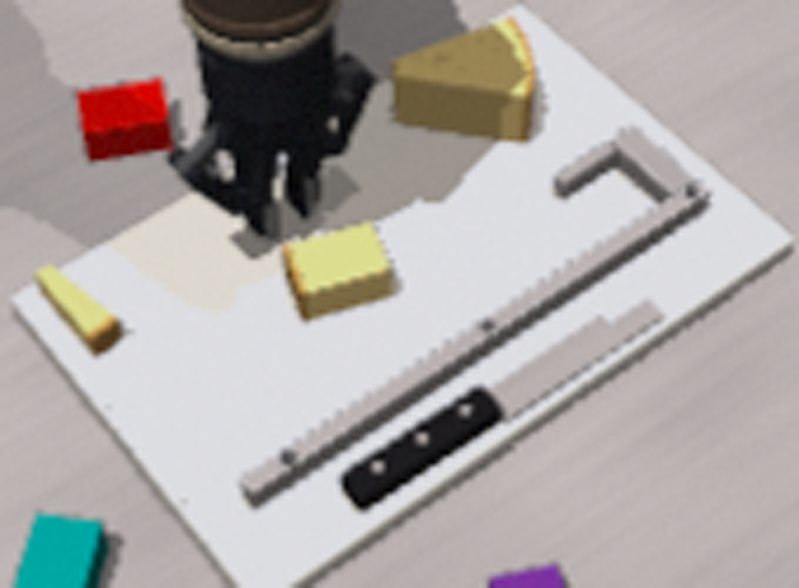

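The fingertips are at (265,232) and (308,212) in the crop, just behind the block and clear of it. Next I'll push across at 50 mm/s.

Emit:
carry_out:
  increments:
    - [[0.6,0,0],[0,0,0]]
    - [[0.6,0,0],[0,0,0]]
    - [[0.5,0,0],[0,0,0]]
    - [[0.4,0,0],[0,0,0]]
    - [[0.4,0,0],[0,0,0]]
    - [[0.4,0,0],[0,0,0]]
    - [[0.4,0,0],[0,0,0]]
    - [[0.4,0,0],[0,0,0]]

```text
clock: 3.75
ee_pos: [0.5128, -0.0463, 0.0353]
ee_rot: [0.0, 1.0, 0.011, -0.0]
force: [-1.1, 0.2, -0.3]
width: 0.02
finger_force: 0.3
```

Emit:
carry_out:
  increments:
    - [[0.4,0,0],[0,0,0]]
    - [[0.4,0,0],[0,0,0]]
    - [[0.4,0,0],[0,0,0]]
    - [[0.4,0,0],[0,0,0]]
    - [[0.4,0,0],[0,0,0]]
    - [[0.4,0,0],[0,0,0]]
    - [[0.4,0,0],[0,0,0]]
    - [[0,0,0],[0,0,0]]

```text
clock: 4.55
ee_pos: [0.5413, -0.0456, 0.0354]
ee_rot: [-0.0, 1.0, 0.011, 0.0]
force: [-0.6, 0.3, -0.3]
width: 0.0202
finger_force: 0.0
```

```bash
python3 - <<'E'
from plant import r, vision
import cv2
o=r.get_obs();print(o["ee_pos"],o["force"])
a=vision.get_image("scene")[145:270,175:345,::-1]
cv2.imwrite("pics/c4.png",cv2.resize(a,None,fx=4.7,fy=4.7,interpolation=cv2.INTER_CUBIC))
E
```

```text
[ 0.54130048 -0.04563092  0.03537288] [-0.59246855  0.29335832 -0.28804495]
```

View pics/c4.png

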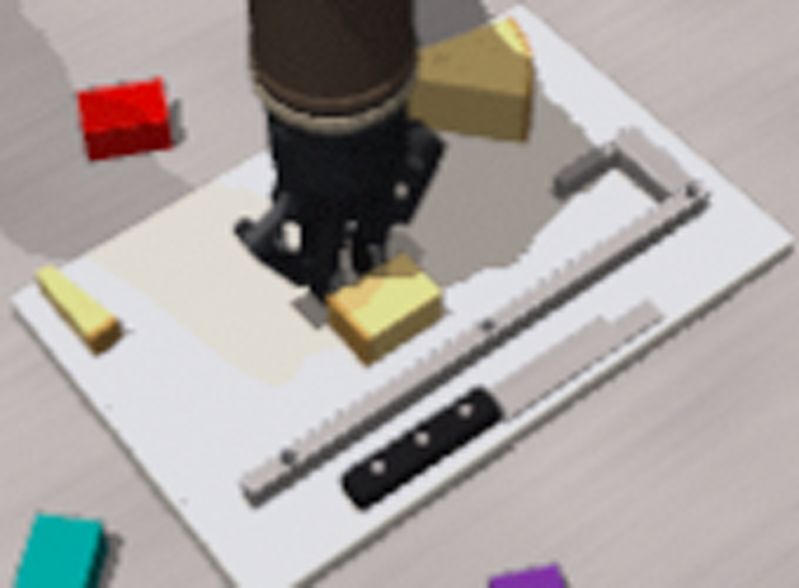

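The block is now square to the rail, with its near top corners at (368,333) and (441,290), and about 2 cm of gap remains. I'll keep pushing and watch the force.

Emit:
carry_out:
  increments:
    - [[0.4,0,0],[0,0,0]]
    - [[0.4,0,0],[0,0,0]]
    - [[0.3,0,0],[0,0,0]]
    - [[0.2,0,0],[0,0,0]]
    - [[0.2,0,0],[0,0,0]]
    - [[0,0,0],[0,0,0]]

```text
clock: 5.2
ee_pos: [0.5559, -0.0454, 0.0353]
ee_rot: [0.0, 1.0, 0.011, 0.0]
force: [0.0, 0.8, -0.5]
width: 0.0204
finger_force: 0.0
```

Emit:
carry_out:
  increments:
    - [[0.2,0,0],[0,0,0]]
    - [[0.1,0,0],[0,0,0]]
    - [[0.1,0,0],[0,0,0]]
    - [[0,0,0],[0,0,0]]

```text
clock: 5.6
ee_pos: [0.5597, -0.0453, 0.0353]
ee_rot: [0.0, 1.0, 0.011, 0.0]
force: [-0.4, -0.0, -0.8]
width: 0.0198
finger_force: 0.0
```

Emit:
carry_out:
  increments:
    - [[0.1,0,0],[0,0,0]]
    - [[0.1,0,0],[0,0,0]]
    - [[0,0,0],[0,0,0]]

```text
clock: 5.9
ee_pos: [0.5617, -0.0452, 0.0353]
ee_rot: [-0.0, 1.0, 0.011, 0.0]
force: [-0.8, 0.3, -0.4]
width: 0.0202
finger_force: 0.0
```

Emit:
carry_out:
  increments:
    - [[0.1,0,0],[0,0,0]]
    - [[0.1,0,0],[0,0,0]]
    - [[0,0,0],[0,0,0]]

```text
clock: 6.2
ee_pos: [0.5637, -0.0452, 0.0353]
ee_rot: [0.0, 1.0, 0.011, 0.0]
force: [0.5, 0.0, -0.8]
width: 0.0203
finger_force: 0.0
```

Emit:
carry_out:
  increments:
    - [[0.1,0,0],[0,0,0]]
    - [[0.1,0,0],[0,0,0]]
    - [[0,0,0],[0,0,0]]

```text
clock: 6.5
ee_pos: [0.5655, -0.0452, 0.0353]
ee_rot: [0.0, 1.0, 0.011, -0.0]
force: [-1.7, -1.0, 1.2]
width: 0.0199
finger_force: 0.4
```

Emit:
carry_out:
  increments:
    - [[0.1,0,0],[0,0,0]]
    - [[0,0,0],[0,0,0]]

```text
clock: 6.7
ee_pos: [0.5656, -0.0452, 0.0351]
ee_rot: [0.0, 1.0, 0.011, -0.001]
force: [-4.9, -0.1, 3.6]
width: 0.0198
finger_force: 2.5
```

The force has risen to 5 N and the TCP has stopped, so the block is against the rail. I'll hold it there and look.

Emit:
carry_out:
  increments:
    - [[0.05,0,0],[0,0,0]]
    - [[0,0,0],[0,0,0]]
    - [[0,0,0],[0,0,0]]
    - [[0,0,0],[0,0,0]]

```text
clock: 7.1
ee_pos: [0.5656, -0.0452, 0.0351]
ee_rot: [0.0, 1.0, 0.011, -0.001]
force: [-7.3, 0.9, 4.5]
width: 0.0199
finger_force: 3.4
```

Emit:
carry_out:
  increments:
    - [[-0.3,0,0],[0,0,0]]
    - [[-1,0,0],[0,0,0]]
    - [[-2,0,0],[0,0,0]]
    - [[-2,0,0],[0,0,0]]
    - [[0,0,-4],[0,0,0]]
    - [[0,0,-4],[0,0,0]]
    - [[0,0,0],[0,0,0]]
  hand: 1

```text
clock: 7.8
ee_pos: [0.5169, -0.0462, 0.1201]
ee_rot: [0.0, 1.0, 0.011, 0.004]
force: [0.9, -0.1, 0.2]
width: -0.0001
finger_force: 0.0
```

```bash
python3 - <<'E'
from plant import r, vision
import cv2
o=r.get_obs();print(o["ee_pos"],o["ee_rot"],o["q"])
a=vision.get_image("scene")[145:270,175:345,::-1]
cv2.imwrite("pics/c5.png",cv2.resize(a,None,fx=4.7,fy=4.7,interpolation=cv2.INTER_CUBIC))
E
```

```text
[ 0.51689433 -0.04617736  0.12007496] [1.94237150e-04 9.99929173e-01 1.10608556e-02 4.38950292e-03] [ 0.19003839  0.41607723 -0.26728423  1.95924346  0.1540116   0.77662248
 -1.71339807]
```

View pics/c5.png

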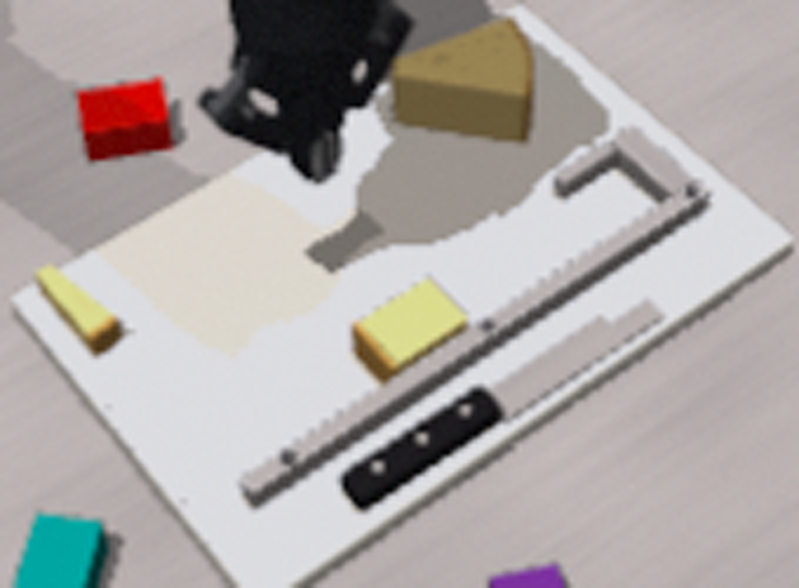

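The block lies flush against the rail, with its top corners at (352,325), (430,277), (466,322) and (392,367). Now I'll locate it exactly.

```bash
python3 - <<'E'
from plant import vision
from h import *
np.set_printoptions(precision=4,suppress=True)
s=vision.calibration("scene")
p=w2(s,crop2([(352,325),(430,277),(466,322),(392,367)]),.05); print(p[:,:2],np.linalg.norm(p-np.roll(p,-1,0),axis=1),p.mean(0))
d=p[1]-p[0]+p[2]-p[3]; print(np.arctan2(-d[0],d[1]))
E
```

```text
[[ 0.5779 -0.0681]
 [ 0.5773 -0.0124]
 [ 0.615  -0.0152]
 [ 0.6145 -0.0668]] [0.0557 0.0378 0.0517 0.0367] [ 0.5962 -0.0406  0.05  ]
0.0007142451632050173
```

Emit:
carry_out:
  increments:
    - [[0,2,0],[0,0,-8]]
    - [[0,2,0],[0,0,-8]]
    - [[0,2,0],[0,0,-8]]
    - [[0,2,0],[0,0,-8]]
    - [[0,0,0],[0,0,-8]]
    - [[0,0,0],[0,0,-8]]
    - [[0,0,0],[0,0,-8]]
    - [[0,0,0],[0,0,-8]]

```text
clock: 8.65
ee_pos: [0.5314, -0.1232, 0.1142]
ee_rot: [-0.001, 0.841, 0.542, -0.0]
force: [0.8, -0.1, -0.6]
width: 0.0003
finger_force: 0.0
```

Emit:
carry_out:
  increments:
    - [[0,0,0],[0,0,-8]]
    - [[0,0,0],[0,0,-8]]
    - [[0,0,0],[0,0,-8]]
    - [[0,0,0],[0,0,-2]]
    - [[0,0,0],[0,0,0]]

```text
clock: 9.15
ee_pos: [0.5316, -0.1232, 0.1145]
ee_rot: [-0.001, 0.7, 0.714, -0.0]
force: [0.1, 0.5, 0.6]
width: -0.0001
finger_force: 0.0
```

Emit:
carry_out:
  increments:
    - [[0.5,3.2,0],[0,0,0]]
    - [[0.5,3.2,0],[0,0,0]]
    - [[0,0,0],[0,0,0]]
    - [[0,0,3],[0,0,0]]
    - [[0,0,2.5],[0,0,0]]
    - [[0,0,1.5],[0,0,0]]
    - [[0,0,0.9],[0,0,0]]
    - [[0,0,0],[0,0,0]]

```text
clock: 9.95
ee_pos: [0.5952, -0.1117, 0.0354]
ee_rot: [-0.001, 0.699, 0.715, -0.001]
force: [0.2, -0.3, 0.6]
width: 0.0001
finger_force: 0.0
```

Emit:
carry_out:
  increments:
    - [[0.6,0,0],[0,0,0]]
    - [[0.6,0,0],[0,0,0]]
    - [[0.6,0,0],[0,0,0]]
    - [[0.5,0,0],[0,0,0]]
    - [[0.4,0,0],[0,0,0]]
    - [[0.4,0,0],[0,0,0]]
    - [[0.4,0.0,0],[0,0,0]]
    - [[0,0,0],[0,0,0]]

```text
clock: 10.75
ee_pos: [0.5951, -0.0761, 0.0363]
ee_rot: [-0.0, 0.699, 0.715, 0.0]
force: [-0.2, 0.0, -0.1]
width: -0.0002
finger_force: 0.0
```

```bash
python3 - <<'E'
from plant import r, vision
import cv2
o=r.get_obs();print(o["ee_pos"],o["ee_rot"],o["force"])
a=vision.get_image("scene")[145:270,175:345,::-1]
cv2.imwrite("pics/c6.png",cv2.resize(a,None,fx=4.7,fy=4.7,interpolation=cv2.INTER_CUBIC))
E
```

```text
[ 0.59513145 -0.07611248  0.0363495 ] [-7.76727768e-05  6.98936388e-01  7.15183832e-01  7.54530371e-05] [-0.23618587  0.01767045 -0.0987209 ]
```

View pics/c6.png

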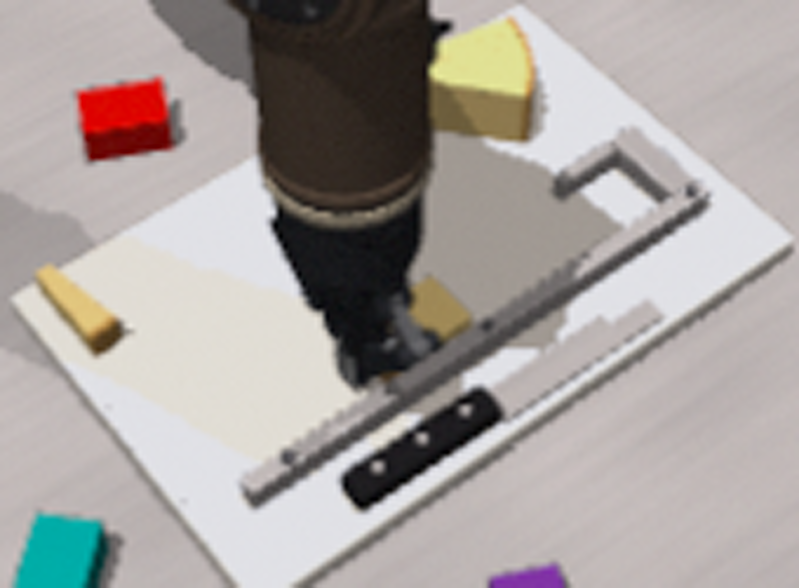

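The fingers are at the block's rind end and the block is still flush (far corner near (468,322)). I'll start the slide with a very slight bias towards the rail.

Emit:
carry_out:
  increments:
    - [[0.4,0.02,0],[0,0,0]]
    - [[0.4,0.02,0],[0,0,0]]
    - [[0.4,0.02,0],[0,0,0]]
    - [[0.4,0.01,0],[0,0,0]]
    - [[0.4,0.01,0],[0,0,0]]
    - [[0.4,0.01,0],[0,0,0]]
    - [[0.4,0.01,0],[0,0,0]]
    - [[0.4,0.01,0],[0,0,0]]

```text
clock: 11.6
ee_pos: [0.5955, -0.0445, 0.0363]
ee_rot: [0.0, 0.699, 0.715, -0.0]
force: [-0.7, -0.7, 1.1]
width: 0.0001
finger_force: 0.4
```

Emit:
carry_out:
  increments:
    - [[0.4,0.01,0],[0,0,0]]
    - [[0.4,0.01,0],[0,0,0]]
    - [[0.4,0.01,0],[0,0,0]]
    - [[0.4,0.01,0],[0,0,0]]
    - [[0.4,0.01,0],[0,0,0]]
    - [[0.4,0,0],[0,0,0]]
    - [[0.4,0,0],[0,0,0]]
    - [[0.4,0,0],[0,0,0]]

```text
clock: 12.4
ee_pos: [0.5953, -0.0125, 0.0363]
ee_rot: [0.0, 0.699, 0.715, -0.0]
force: [-1.4, -0.2, -0.3]
width: 0.0001
finger_force: 0.4
```

```bash
python3 - <<'E'
from plant import r, vision
import cv2
o=r.get_obs();print(o["ee_pos"],o["ee_rot"],o["force"])
a=vision.get_image("scene")[145:270,175:345,::-1]
cv2.imwrite("pics/c7.png",cv2.resize(a,None,fx=4.7,fy=4.7,interpolation=cv2.INTER_CUBIC))
E
```

```text
[ 0.59530288 -0.01247065  0.03630555] [ 1.25424206e-05  6.99191854e-01  7.14934088e-01 -2.57174528e-05] [-1.36373619 -0.19643012 -0.3001632 ]
```

View pics/c7.png

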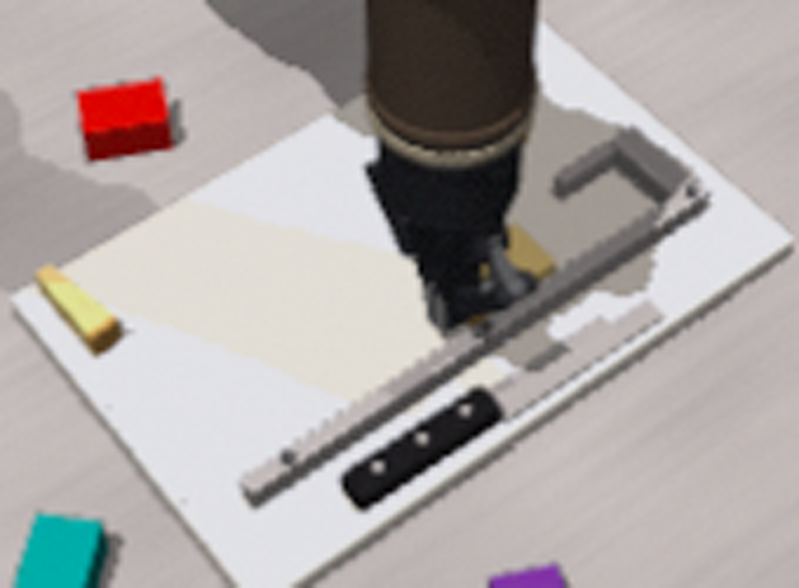

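Still flush: the front rail-side corner is at (553,268) against the rail, and the contact force is about 1 N. I'll continue.

Emit:
carry_out:
  increments:
    - [[0.4,0.0,0],[0,0,0]]
    - [[0.4,0.0,0],[0,0,0]]
    - [[0.4,0.0,0],[0,0,0]]
    - [[0.4,0.0,0],[0,0,0]]
    - [[0.4,0.0,0],[0,0,0]]
    - [[0.4,0,0],[0,0,0]]
    - [[0.4,0,0],[0,0,0]]
    - [[0.4,0,0],[0,0,0]]

```text
clock: 13.25
ee_pos: [0.5946, 0.0195, 0.0363]
ee_rot: [0.0, 0.699, 0.715, -0.0]
force: [-0.6, -1.3, 0.9]
width: -0.0002
finger_force: 0.4
```

Emit:
carry_out:
  increments:
    - [[0.4,0.01,0],[0,0,0]]
    - [[0.4,0.01,0],[0,0,0]]
    - [[0.4,0.0,0],[0,0,0]]
    - [[0.4,0.0,0],[0,0,0]]
    - [[0.4,0.0,0],[0,0,0]]
    - [[0.4,0,0],[0,0,0]]
    - [[0.4,0,0],[0,0,0]]
    - [[0.4,0,0],[0,0,0]]

```text
clock: 14.05
ee_pos: [0.5941, 0.0517, 0.0363]
ee_rot: [-0.0, 0.699, 0.715, 0.0]
force: [0.0, -0.2, 0.9]
width: 0.0
finger_force: 0.3
```

Emit:
carry_out:
  increments:
    - [[0.3,0,0],[0,0,0]]
    - [[0.3,0,0],[0,0,0]]
    - [[0.3,0,0],[0,0,0]]
    - [[0.3,0,0],[0,0,0]]
    - [[0.3,0,0],[0,0,0]]
    - [[0.2,0,0],[0,0,0]]
    - [[0.2,0,0],[0,0,0]]
    - [[0,0,0],[0,0,0]]

```text
clock: 14.85
ee_pos: [0.5937, 0.0707, 0.0363]
ee_rot: [-0.0, 0.699, 0.715, 0.0]
force: [-0.1, 0.5, -0.8]
width: 0.0003
finger_force: 0.0
```

Emit:
carry_out:
  increments:
    - [[0.1,0,0],[0,0,0]]
    - [[0.1,0,0],[0,0,0]]
    - [[0.1,0,0],[0,0,0]]
    - [[0,0,0],[0,0,0]]

```text
clock: 15.25
ee_pos: [0.5936, 0.0734, 0.0363]
ee_rot: [-0.0, 0.699, 0.715, 0.0]
force: [-0.3, -0.8, 0.1]
width: -0.0001
finger_force: 0.0
```

Emit:
carry_out:
  increments:
    - [[0.1,0,0],[0,0,0]]
    - [[0.1,0,0],[0,0,0]]
    - [[0.1,0,0],[0,0,0]]
    - [[0,0,0],[0,0,0]]

```text
clock: 15.65
ee_pos: [0.5935, 0.0765, 0.0363]
ee_rot: [-0.0, 0.699, 0.715, 0.0]
force: [0.2, 1.1, -0.4]
width: 0.0001
finger_force: 0.0
```

Emit:
carry_out:
  increments:
    - [[0.1,0,0],[0,0,0]]
    - [[0.1,0,0],[0,0,0]]
    - [[0,0,0],[0,0,0]]

```text
clock: 15.95
ee_pos: [0.5935, 0.0784, 0.0363]
ee_rot: [-0.0, 0.699, 0.715, 0.0]
force: [-0.5, 0.3, -0.1]
width: 0.0
finger_force: 0.0
```

Emit:
carry_out:
  increments:
    - [[0.1,0,0],[0,0,0]]
    - [[0.1,0,0],[0,0,0]]
    - [[0,0,0],[0,0,0]]

```text
clock: 16.25
ee_pos: [0.5936, 0.0795, 0.0363]
ee_rot: [0.0, 0.699, 0.715, -0.0]
force: [0.5, -3.8, 1.7]
width: 0.0001
finger_force: 1.7
```

Contact with the end stop: 4 N in y, and the TCP has stalled. I'll press a little more, then hold.

Emit:
carry_out:
  increments:
    - [[0.1,0,0],[0,0,0]]
    - [[0,0,0],[0,0,0]]
    - [[0,0,0],[0,0,0]]
    - [[0,0,0],[0,0,0]]

```text
clock: 16.65
ee_pos: [0.5935, 0.0795, 0.0363]
ee_rot: [0.001, 0.7, 0.715, -0.001]
force: [-0.6, -5.8, 2.9]
width: 0.0002
finger_force: 3.1
```

Emit:
carry_out:
  increments:
    - [[-0.3,0,0],[0,0,0]]
    - [[-1,0,0],[0,0,0]]
    - [[-2,0,0],[0,0,0]]
    - [[-2,0,0],[0,0,0]]
    - [[-4,0,-4],[0,0,0]]
    - [[-4,0,-4],[0,0,0]]
    - [[-4,0,-2],[0,0,0]]
    - [[0,0,0],[0,0,0]]

```text
clock: 17.45
ee_pos: [0.5986, -0.0905, 0.1296]
ee_rot: [0.003, 0.702, 0.712, 0.0]
force: [-0.9, -0.4, -1.5]
width: 0.0002
finger_force: 0.0
```

```bash
python3 - <<'E'
from plant import r, vision
import cv2
o=r.get_obs();print(o["ee_pos"],o["force"])
a=vision.get_image("scene")[145:270,175:345,::-1]
cv2.imwrite("pics/c8.png",cv2.resize(a,None,fx=4.7,fy=4.7,interpolation=cv2.INTER_CUBIC))
E
```

```text
[ 0.59862837 -0.09052852  0.12957607] [-0.90435599 -0.38019197 -1.46026168]
```

View pics/c8.png

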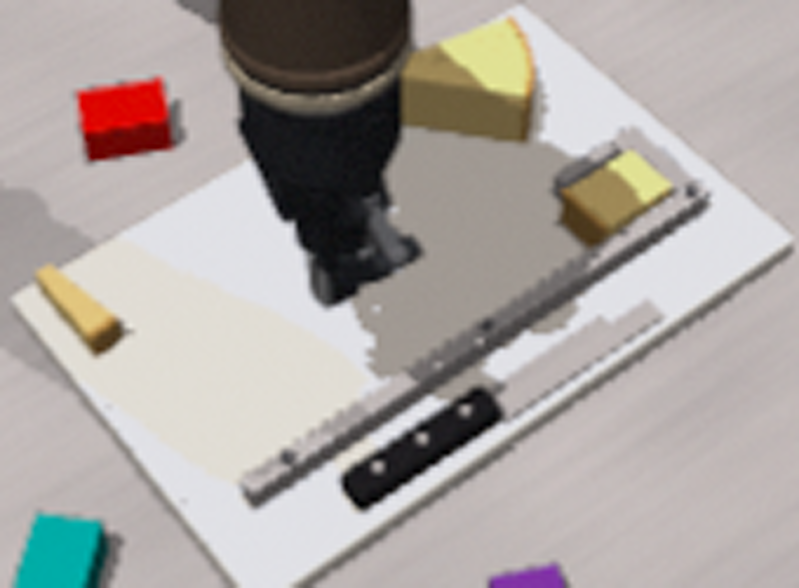

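The block sits in the pocket with its top corners at about (560,192), (632,150), (673,190) and (598,233), against the rail and the end stop. A quick numeric check, then I'll hand in.

```bash
python3 - <<'E'
from plant import r,vision
from h import *
np.set_printoptions(precision=4,suppress=True)
s=vision.calibration("scene")
p=w2(s,crop2([(560,192),(632,150),(673,190),(598,233)]),.05); d=p[1]-p[0]+p[2]-p[3]
c=p.mean(0); a=np.arctan2(-d[0],d[1]); print(c,a)
if abs(a-.022)<.08 and abs(c[0]-.591)<.005 and abs(c[1]-.1155)<.006: print(r.finish_job())
E
```

```text
[0.5928 0.1152 0.05  ] -0.023727324205434972
the job is handed in; nothing more can be done
None
```

The block was pushed flat against the rail, slid along it into the corner pocket until it met the end stop, left there, and the job was handed in. The last camera check put it within about 2 mm and 0.05 rad of home, but no verdict came back.

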